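# Fit and latch the top tray of the eyepiece stand

## Robot

A 6-joint arm with a two-finger parallel gripper is mounted at the origin on the work surface. World frame = base frame: x ahead of the robot, y to its left, z up, the work surface at z = 0. Lengths are in m, angles in rad, forces in N, time in s.
With the tool pointing down it reaches from about 0.4 to 0.825 m from the base axis. Payload 7 kg.
Tool frame: the origin (TCP) lies at the very end of the fingers, on their centre line; the grasp point (between the pads) lies 19 mm behind it; z points along the fingers, y is the line along which they close (so a half turn about z gives the same grasp; the last joint's range is limited). The gripper opens to 88 mm and grips with 3 to 60 N. Pads are 19 mm wide; open, the fingers measure 130 mm over their backs; the gripper's body (78 mm by 193 mm) begins 47 mm behind the grasp point.
Start: joints at [1.451, 0.359, 0.012, 0, -1.224, -0.288], TCP at [0.268, 0.62, 0.227] pointing down, gripper open.
Joint ranges: [-3.07, 3.07], [-1.43, 2.12], [-1.02, 1.25], [-3.03, 1.67], [-3.05, -0], [-3.03, 3.03]. Speed limits (rad/s): [2.39, 2.39, 3.01, 3.14, 3.14, 3.14].

## Interface

Orientations are given as [roll, pitch, yaw] about the fixed x, y, z axes, in that order (R = Rz(yaw) Ry(pitch) Rx(roll)).
In Python, from station import arm, vision gives the robot as it stands. The module is installed in compiled form; this text tells all that it offers.
- The arm moves only by the tool jog_arm, never from a script. Its argument "steps" is a list that holds one entry, the list of rows, each a list of 7 numbers: the closure in counts, from 0 (fully open) to 255 (shut), then the shift along the tool's x, y, z scaled (see below), then the turn, a rotation vector about the tool's x, y, z scaled (see below). In form: [[[grip, dx, dy, dz, rx, ry, rz], ...]]. A call has 1 to 8 rows; each row is the pose to reach, as a shift and turn from the pose commanded when the call began, along the tool's axes at that moment; what a row does not reach only later rows make up. The controller multiplies each number of a shift by 250 mm and each number of a turn by 45 degrees. A row lasts 1/10 s, in which the tool goes at most 50 mm and 8.59 degrees, less where a joint would pass 70% of its speed; a pose out of reach is approached as far as the arm can. A call with a number of a shift or a turn outside -1 to 1 is refused whole. A call with a gripper value outside its range is refused whole. The fingers move at their own pace and stop on an object; "newtons" is the grip in N (left out, the last holds). Time passes only in rows, so rows that repeat a pose let the fingers close. It gives the time, the measured TCP pose, the force, the opening and the grip force at its end, in the units of the state.
- arm.get_state(): the state, without advancing time (a new reading comes with each control period).
- vision.grab_frame(name): name is "scene" or "top" or "wrist"; returns a dict with "color" (400x640x3 uint8, red, green, blue), "vfov" (degrees; the focal length in pixels is half the picture's height over the tangent of half this angle, whatever the lens; pixels are square), "cx", "cy" (the principal point, pixels), "extrinsics" (4x4, takes a point from world to camera coordinates). Camera axes: x right, y down, z forward; pixel columns grow to the right and rows downward; lengths in m; the calibration is good to about 2 mm. A picture is of the moment at which its call begins. There is no depth.
- arm.job_done(): hands the job in; it is judged then, once.
The state is a dict: "t": time; "q": joint angles; "qd": joint speeds; "joint_efforts": joint torques, N m; "eef_pos": TCP position; "ee_rot": TCP orientation; "force": force on the tool from outside, world axes, zero at the start; "moment": the same for the moment, N m; "width": finger opening in m; "gripper_force": force on a finger pad.
Only numpy, scipy, OpenCV 4.12 (cv2) and the standard library are available. Lean on these libraries where they do the work, as an engineer would, in place of code of your own. Each camera call takes 0.05 s, during which the arm holds its last target. There are 200 camera calls.

## Task

Take the loose eyepiece tray off the sloped easel, from under its lamp tube, and fit it on the tiered stand so that each corner hole goes down over its own post. Then press it down against the spring until both end catches have snapped over it, and let go. Leave the other things on the table where they are.

Things in the scene. Friction and masses are not known exactly. Their poses are not given: they have to be found in the camera images.
- tray: Loose aluminium tray, 130 (x) by 190 mm (y), 6 mm plate, 0.4 kg. Origin: centre of underside; z towards its handle. Starts on the easel's 35 degree slope, its z leaning to the easel's -x, its -x edge low against a 10 mm lip. Rims along x = +-62 mm reach z = 18 mm; the short ends are plain plate. Four 13 mm holes: back pair (x +45) at y +-75, front pair (x -45) at y +-50 mm: fits only one way round
- handle (a point): Centre of the tray's steel handle bar, 50 mm above the tray's underside over its centre. The bar runs along the tray's y: 80 mm long, 12 mm wide (tray x), 16 mm tall (tray z 42 to 58 mm); free space below it down to the plate, between uprights at y = +-36 mm. A tray tipped sideways or swung in the grip pivots about the finger pads: level it first and carry it level and smoothly
- hole_back_left (a point): centre of the hole at tray x = +45, y = +75 mm, at the underside of the tray
- hole_back_right (a point): centre of the hole at tray x = +45, y = -75 mm, at the underside
- hole_front_left (a point): centre of the hole at tray x = -45, y = +50 mm, at the underside
- hole_front_right (a point): centre of the hole at tray x = -45, y = -50 mm, at the underside
- easel: Fixed inspection easel, base 170 by 250 mm, origin centre of underside; its slope rises towards its +x at 35 degrees. With the tray at rest the handle bar's centre is at about x -40, z 93 mm in this frame, and the lamp tube above it bars a straight-down grasp: reach in from the low -x side, tool square to the slope
- stand: Fixed tier stand, base 160 by 260 mm, origin centre of underside, z up. Fixed lower tier at 40 mm; four posts in the tray's hole pattern, 20 mm thick up to shoulders at z 80 mm, then 10 mm pins up to z 120 mm, the last 3 mm tapered to 6 mm. The tray goes on level and turned like the stand; latched, its underside is about 2 mm above the shoulders. End towers at y +-102 to +-126 mm, 107 mm high, carry the catches
- seat_back_left (a point): centre of the post at stand x = +45, y = +75 mm, at shoulder height (stand z = 80 mm)
- seat_back_right (a point): centre of the post at stand x = +45, y = -75 mm, at shoulder height
- seat_front_left (a point): centre of the post at stand x = -45, y = +50 mm, at shoulder height
- seat_front_right (a point): centre of the post at stand x = -45, y = -50 mm, at shoulder height
- lift (a joint): Travel in m of the spring-loaded lift column in the middle of the stand: 0 up (round head 64 mm wide, top at stand z 94 mm), 0.014 with the tray on the shoulders. It pushes the tray up with about 6 N at 0 rising to 14 N at 0.014, so an unlatched tray floats 10 to 14 mm above the shoulders
- catch_left (a joint): Spring catch on the tower at stand +y, sliding outward, in m: 0 is out, up to 0.012 pushed back. Its nose reaches 5 mm over the tray's end; the descending edge pushes its bevel (stand z 90 to 103 mm) back, and it snaps out once the tray's underside is less than 2 mm above the shoulders. Pressing home takes 15 to 25 N in all
- catch_right (a joint): the same catch on the tower at stand -y
- eyepiece: silver eyepiece barrel, loose, 42 mm wide, 72 mm high, standing between easel and stand; origin centre of underside. To be left alone
- field_tube: black tube, loose, 42 mm wide, 85 mm high, standing; origin centre of underside. To be left alone
- retaining_ring: chrome ring, loose, 72 mm wide, 10 mm high, lying; to be left alone
- lens_cell: brass lens cell, loose, 84 mm wide, 24 mm high, lying; to be left alone
- jar: amber glass jar, loose, 60 mm wide, 85 mm high, standing; to be left alone
- screwdriver: screwdriver lying at the side; to be left alone
- brush: brush lying at the side; to be left alone
- lamp_tube (a point): Middle of the fixed lamp tube over the easel, 16 mm thick, along the easel's y, at easel x -20, z 203 mm, held by bent rods at y +-118 mm. Draw the tray out towards the easel's -x before lifting it past the tube

How it is judged:
By the outcome, as a careful person would: the job done as asked, in the order asked, and still so for the second after the job is handed in, with the robot touching nothing.
It also fails if it takes over 56 s, if anything falls off the work surface, if the arm or the gripper's body presses on something with over 40 N, if the wrist force passes 120 N, or if a joint passes its speed limit or range.

## Working session

There is one attempt and no reset: what is moved stays moved. The work goes in short steps, Python scripts to look and compute and a tool call to move; the robot and the scene stay as the last step left them, time stands still between calls to the robot, and variables do not carry over. Pictures are saved under pics/ and viewed, at most 10 in all, crops included, and the job is handed in when it is done.

Besides the shell and the picture viewer there is one more tool, called as name([rows], argument=value, ...), one row to a line, values as JSON. jog_arm: Moves the arm, as the interface text tells. Its arguments: {"type":"object","properties":{"steps":{"type":"array","items":{"type":"array","items":{"type":"array","items":{"type":"number"}}}},"newtons":{"type":"number"}},"required":["steps"]}

```bash
mkdir -p pics; cat > h.py <<'E'
import numpy as np, cv2, json
from scipy.spatial.transform import Rotation as R
from station import arm, vision
def grab(n,f):
    d=vision.grab_frame(n); cv2.imwrite(f'pics/{f}.png',d['color'][:,:,::-1])
    np.savez(f'pics/{f}.npz',E=d['extrinsics'],v=d['vfov'],c=[d['cx'],d['cy']]); return d
def cam(f):
    z=np.load(f'pics/{f}.npz'); F=200/np.tan(np.radians(float(z['v']))/2); return z['E'],F,z['c']
def proj(f,P):
    E,F,c=cam(f); P=np.atleast_2d(P)@E[:3,:3].T+E[:3,3]; return P[:,:2]/P[:,2:]*F+c
def ray(f,uv,z):
    E,F,c=cam(f); o=-E[:3,:3].T@E[:3,3]; d=E[:3,:3].T@np.r_[(np.array(uv)-c)/F,1]; return o+d*(z-o[2])/d[2]
E
python3 - <<'E'
from h import *
for n in ['scene','top']:
    d=grab(n,n); print(n,d['vfov'],d['cx'],d['cy'],np.round(d['extrinsics'],3).tolist())
print({k:np.round(v,3).tolist() for k,v in arm.get_state().items()})
a=cv2.imread('pics/scene.png');b=cv2.imread('pics/top.png')
cv2.imwrite('pics/s1.png',cv2.resize(a,(800,500),interpolation=cv2.INTER_CUBIC));cv2.imwrite('pics/t1.png',cv2.resize(b,(800,500),interpolation=cv2.INTER_CUBIC))
E
```

```text
scene 44.394474906341344 318.96344712788414 198.8172596492841 [[-0.699, 0.715, 0.019, 0.439], [0.408, 0.421, -0.81, -0.137], [-0.587, -0.558, -0.586, 2.071], [0.0, 0.0, 0.0, 1.0]]
top 53.76986734146834 325.23110110927223 201.2008233276311 [[0.028, -1.0, 0.002, -0.013], [-0.989, -0.028, -0.145, 0.63], [0.145, 0.002, -0.989, 1.351], [0.0, 0.0, 0.0, 1.0]]
{'t': 0.1, 'q': [1.451, 0.359, 0.011, -0.0, -1.224, -0.288], 'qd': [-0.0, -0.002, 0.005, 0.001, 0.001, -0.0], 'joint_efforts': [-0.0, -58.416, 29.375, 7.016, 0.01, -0.0], 'eef_pos': [0.268, 0.619, 0.226], 'ee_rot': [3.14, -0.0, -0.408], 'force': [0.106, -0.149, -0.709], 'moment': [-0.041, -0.006, -0.022], 'gripper_force': 0.0, 'width': 0.087}
```

View pics/s1.png

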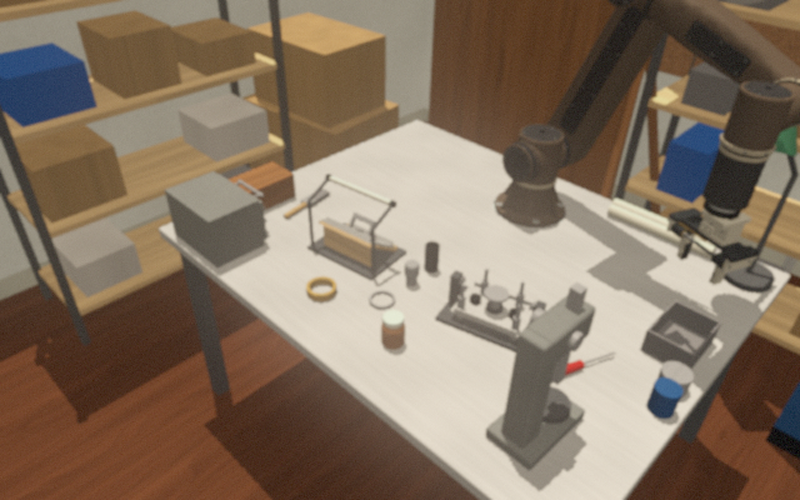

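View pics/t1.png

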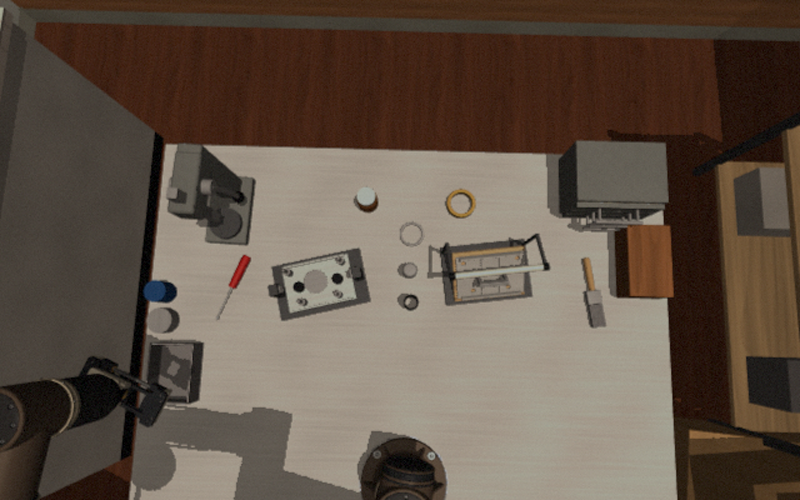

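The top view shows the stand at about (320,284) and the easel at about (487,272), both in 800-wide pixels. The easel's low side faces the robot. I'll crop closer.

```bash
python3 - <<'E'
import cv2,numpy as np
a=cv2.imread('pics/top.png')
def c(n,x0,y0,w,h,s):
    i=cv2.resize(a[y0:y0+h,x0:x0+w],None,fx=s,fy=s,interpolation=cv2.INTER_CUBIC)
    i=cv2.convertScaleAbs(i,alpha=1.3)
    for k in range(0,w,10): cv2.putText(i,str(x0+k),(k*s,10),0,.35,(0,255,255));cv2.line(i,(k*s,12),(k*s,20),(0,255,255))
    for k in range(0,h,10): cv2.putText(i,str(y0+k),(0,k*s+4),0,.35,(0,255,255))
    cv2.imwrite(f'pics/{n}.png',i)
c('cs',210,192,92,68,8); c('ce',340,182,102,66,7)
E
```

```text
(no output)
```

View pics/cs.png

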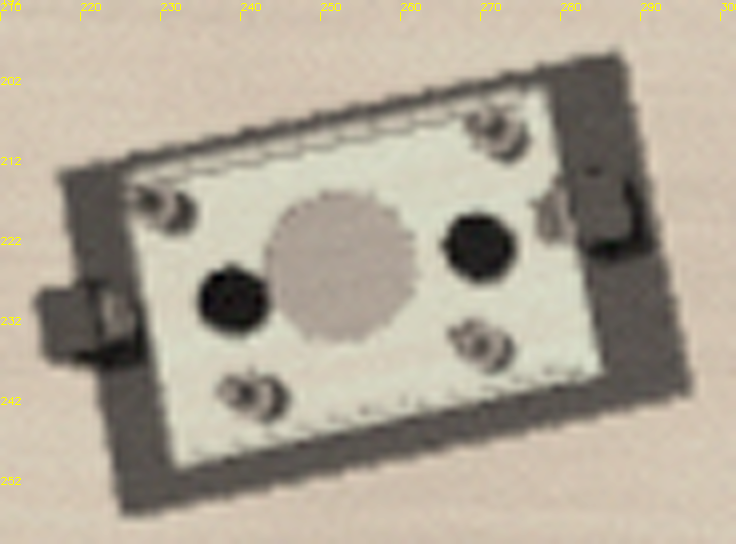

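View pics/ce.png

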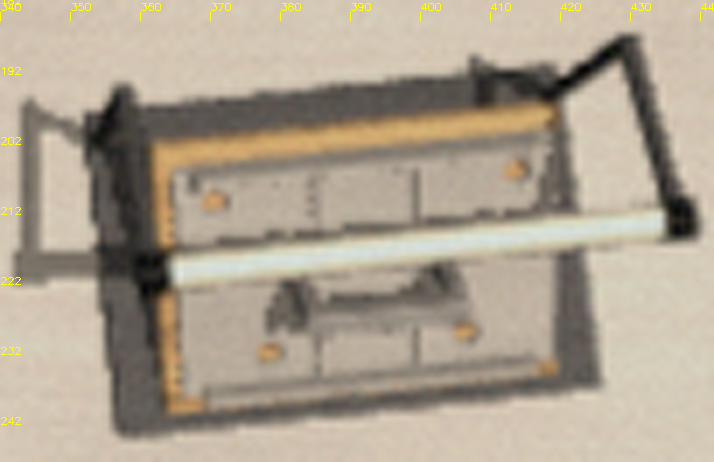

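The stand crop shows shoulders at about BL (232.5,218.5), BR (273.9,209.3), FL (243.5,241.8) and FR (271.8,236), with the lift head at (252.6,225.3). The easel crop shows the tray holes at about (370.7,210.7), (413.7,206.3), (378.6,232.3) and (406.7,229.4). I'll fit the poses and check them against the scene view.

```bash
cat >> h.py <<'E'
from scipy.optimize import least_squares
def T(x,y,yaw): 
    M=np.eye(4);M[:3,:3]=R.from_euler('z',yaw).as_matrix();M[:2,3]=x,y;return M
def ap(M,P): return np.atleast_2d(P)@M[:3,:3].T+M[:3,3]
H=np.array([[45,75,0],[45,-75,0],[-45,50,0],[-45,-50,0]])/1e3
S=H+[0,0,.08]
TE=np.eye(4);TE[:3,:3]=R.from_euler('y',-35,degrees=True).as_matrix();TE[:3,3]=[-.0113,0,.052]
E
python3 - <<'E'
from h import *
su=np.array([[232.5,218.5],[273.9,209.3],[243.5,241.8],[271.8,236.0],[252.6,225.3]]); SP=np.vstack([S,[0,0,.094]])
f=lambda p:(proj('top',ap(T(*p),SP))-su).ravel()
r=least_squares(f,[.4,.15,.2]);ps=r.x;print('stand',ps.round(4),r.fun.reshape(-1,2).round(1).tolist())
base=np.array([[80,130,0],[80,-130,0],[-80,-130,0],[-80,130,0]])/1e3
print('base',(proj('top',ap(T(*ps),base))).round(1).tolist())
tu=np.array([[370.7,210.7],[413.7,206.3],[378.6,232.3],[406.7,229.4]])
P=ap(TE,H+[0,0,.003])
f=lambda p:(proj('top',ap(T(*p),P))-tu).ravel()
r=least_squares(f,[.4,-.15,.1]);pe=r.x;print('easel',pe.round(4),r.fun.reshape(-1,2).round(1).tolist())
b=base*[85/80,125/130,1];print('ebase',proj('top',ap(T(*pe),b)).round(1).tolist())
hb=ap(T(*pe),ap(TE,[[0,0,.058],[0,.04,.058],[0,-.04,.058]]));print('handle px',proj('top',hb).round(1).tolist())
print('lamp',proj('top',ap(T(*pe),[[-.02,.118,.203],[-.02,-.118,.203]])).round(1).tolist())
s=cv2.imread('pics/scene.png');s4=cv2.resize(s,None,fx=4,fy=4,interpolation=cv2.INTER_CUBIC)
def d(P,c):
    for u in proj('scene',P): cv2.circle(s4,tuple((u*4+1.5).astype(int)),3,c,1)
d(ap(T(*ps),S),(0,0,255));d(ap(T(*ps),S+[0,0,.04]),(0,255,0));d(ap(T(*ps),base),(255,0,0));d(ap(T(*pe),b),(255,0,0));d(hb,(0,0,255));d(ap(T(*pe),[[-.02,.118,.203],[-.02,-.118,.203]]),(0,255,0))
d(ap(T(*pe)@TE,np.array([[65,95,0],[65,-95,0],[-65,95,6],[-65,-95,6]])/1e3),(0,255,255))
cv2.imwrite('pics/ov.png',s4[520:1120,960:1760])
print('hand world',(ap(T(*pe)@TE,[0,0,.05])).round(4), 'ps,pe',ps.tolist(),pe.tolist())
for n,u in dict(eye=(327.5,216),field=(328.5,242)).items(): print(n,ray('top',u,.07).round(3))
E
```

```text
stand [0.5323 0.2428 0.2377] [[-1.4, -0.6], [0.1, -0.4], [-0.5, 0.4], [0.1, 0.0], [1.7, 0.5]]
base [[219.7, 214.0], [289.7, 199.3], [298.4, 242.2], [227.3, 257.4]]
easel [ 0.5828 -0.2301  0.1338] [[0.0, 0.1], [0.2, -0.1], [-0.0, 0.0], [-0.2, -0.0]]
ebase [[352.6, 198.4], [420.1, 191.3], [426.8, 237.4], [358.1, 244.8]]
handle px [[395.9, 227.8], [384.2, 229.0], [407.7, 226.5]]
lamp [[363.3, 221.3], [438.2, 213.4]]
hand world [[ 0.5432 -0.2354  0.093 ]] ps,pe [0.5322529877664888, 0.2427941105083247, 0.23774219028692412] [0.5828041893867122, -0.23008110370290508, 0.13378963068895727]
eye [ 0.575 -0.004  0.07 ]
field [ 0.486 -0.01   0.07 ]
```

View pics/ov.png

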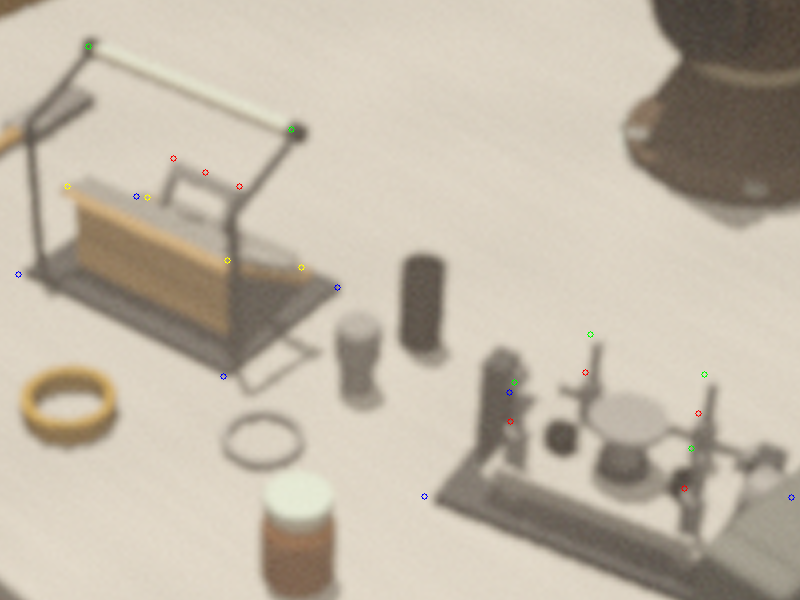

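The overlay agrees to about 1–2 px. The easel, handle and lamp line up well, but the stand's shoulder picks are biased by about 2 px compared with its base. I'll move over the stand and refine it with the wrist camera.

```bash
cat >> h.py <<'E'
def tip(yaw,tilt=0): # tool down, fingers closing along frame x; tilt: leaning like easel
    return R.from_euler('z',yaw)*R.from_euler('y',-tilt,degrees=True)*R.from_euler('xyz',[180,0,-90],degrees=True)
def go(pos,rot,frm=None):
    s=arm.get_state(); p,r=(s['eef_pos'],R.from_euler('xyz',s['ee_rot'])) if frm is None else frm
    d=r.inv().apply(np.array(pos)-p)/.25; w=(r.inv()*rot).as_rotvec()/(np.pi/4)
    print('t',round(s['t'],2),'row',d.round(4).tolist(),w.round(4).tolist())
E
python3 - <<'E'
from h import *
# refit stand: base corners (top of base ~.008?), head, pin tips; both views
base=np.array([[80,130,4],[80,-130,4],[-80,-130,4],[-80,130,4]])/1e3
bu=[[217.5,213.5],[287.7,198.5],[296.5,241],[225.2,256.4]]
tu=[[227.5,216.1],[269.8,207],[238.5,240.1],[267.5,233.5]]
P=np.vstack([base,S+[0,0,.039],[0,0,.094]]);U=np.array(bu+tu+[[252.6,225.3]])
sc=S[[1,3,0,2]]+[0,0,.04]
print(proj('scene',ap(T(.5323,.2428,.2377),S+[0,0,.04]))*4-[960,520])
f=lambda p:(proj('top',ap(T(*p),P))-U).ravel()
r=least_squares(f,[.53,.24,.24],loss='soft_l1');print('stand',r.x.round(4),r.fun.reshape(-1,2).round(1).tolist())
s=arm.get_state();p0=(s['eef_pos'],R.from_euler('xyz',s['ee_rot']))
go([.47,.25,.38],tip(.238)); print(tip(.238).as_euler('xyz'))
print('half rot',((p0[1].inv()*tip(.238)).as_rotvec()/2/(np.pi/4)).round(3))
E
```

```text
[[690.21145813 447.25669575]
 [512.7015377  381.21043151]
 [703.38946823 373.44781291]
 [588.63133473 332.73333557]]
stand [0.5351 0.2498 0.241 ] [[-0.0, -0.4], [-0.0, -0.3], [-0.0, 0.2], [0.0, 0.2], [-1.2, -0.2], [0.7, -0.5], [0.0, 0.7], [0.8, 0.9], [-0.3, -0.4]]
t 0.1 row [1.3293, 1.0355, -0.6154] [0.0016, -0.001, 1.1777]
[ 3.14159265  0.         -1.33279633]
half rot [ 0.001 -0.001  0.589]
```

jog_arm([
  [[0,0.6,0.45,-0.6,0,0,0.6],[0,0.6,0.45,-0.6,0,0,0.6],[0,0.6,0.45,-0.6,0,0,0.6],[0,0.65,0.52,-0.6,0,0,0.6],[0,0.65,0.52,-0.6,0,0,0.6]],
])

```text
t: 0.6
eef_pos: [0.363, 0.4396, 0.3737]
ee_rot: [3.141, -0.0, -0.88]
force: [1.1, -0.0, -0.6]
width: 0.0874
gripper_force: 0.0
```

```bash
python3 - <<'E'
from h import *
go([.47,.25,.38],tip(.241)); s=arm.get_state(); print(s['eef_pos'],s['ee_rot'])
E
```

```text
t 0.6 row [0.8571, 0.1537, -0.0252] [0.0004, -0.0002, 0.573]
[0.36304822 0.43960353 0.37367576] [ 3.14122958e+00 -7.64138822e-05 -8.79747187e-01]
```

jog_arm([
  [[0,0.86,0.15,-0.02,0,0,0.573],[0,0.86,0.15,-0.02,0,0,0.573],[0,0.86,0.15,-0.02,0,0,0.573],[0,0.86,0.15,-0.02,0,0,0.573],[0,0.86,0.15,-0.02,0,0,0.573],[0,0.86,0.15,-0.02,0,0,0.573],[0,0.86,0.15,-0.02,0,0,0.573]],
])

```text
t: 1.3
eef_pos: [0.471, 0.2514, 0.3776]
ee_rot: [3.141, 0.0, -1.33]
force: [0.1, 0.2, 0.2]
width: 0.0878
gripper_force: 0.0
```

```bash
python3 - <<'E'
from h import *
d=grab('wrist','w1'); s=arm.get_state(); print(s['eef_pos'],s['ee_rot'],d['vfov'],d['cx'],d['cy'])
E=d['extrinsics'];print((-E[:3,:3].T@E[:3,3]).round(3),E[2,:3].round(3))
i=cv2.resize(cv2.imread('pics/w1.png'),(800,500),interpolation=cv2.INTER_CUBIC)
st=T(.535,.25,.241)
for u in proj('w1',ap(st,np.vstack([S+[0,0,.04],S]))): cv2.circle(i,tuple((u*1.25).astype(int)),4,(0,0,255),1)
cv2.imwrite('pics/w1v.png',i)
E
```

```text
[0.47076483 0.25197856 0.37752371] [ 3.14106392e+00  7.31253676e-07 -1.32931496e+00] 63.34570640623809 318.57243304274425 196.29632114657127
[0.492 0.168 0.536] [-0.074  0.302 -0.951]
```

View pics/w1v.png

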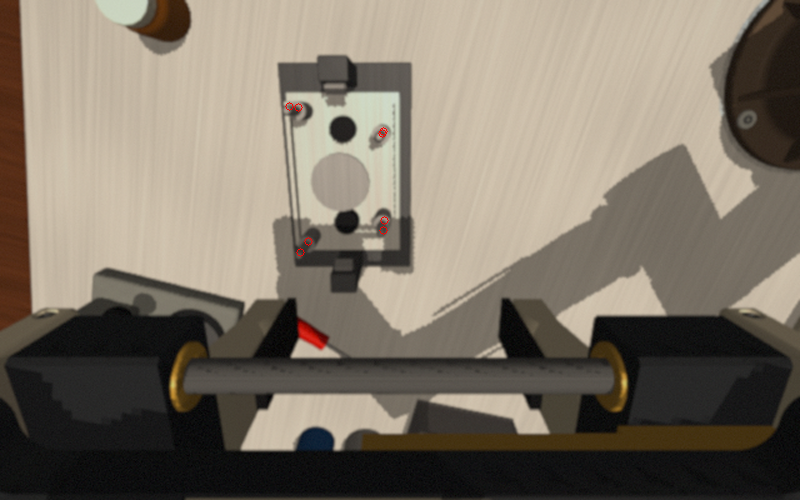

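The wrist view shows the stand with predicted pins within about 1–2 px of the actual ones. I'll crop it to refine.

```bash
python3 - <<'E'
import cv2
a=cv2.imread('pics/w1.png')
x0,y0,w,h,s=218,40,115,180,3.3
p=[]
for (x0,y0) in [(222,72),(290,90),(222,172),(290,160)]:
    i=cv2.convertScaleAbs(cv2.resize(a[y0:y0+38,x0:x0+50],None,fx=8,fy=7.8947368,interpolation=cv2.INTER_CUBIC),alpha=1.3)
    for k in range(0,50,5): cv2.putText(i,str(x0+k),(k*8,9),0,.3,(0,0,255));cv2.line(i,(k*8,10),(k*8,299),(0,200,200) ,1) if k%10==0 else 0
    for k in range(0,38,5): cv2.putText(i,str(y0+k),(0,int(k*7.9)+4),0,.3,(0,0,255));cv2.line(i,(20,int(k*7.9)),(399,int(k*7.9)),(0,200,200),1) if k%10==0 else 0
    p.append(i[:300,:400])
cv2.imwrite('pics/w1c.png',cv2.vconcat([cv2.hconcat(p[:2]),cv2.hconcat(p[2:])]))
E
```

```text
(no output)
```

View pics/w1c.png

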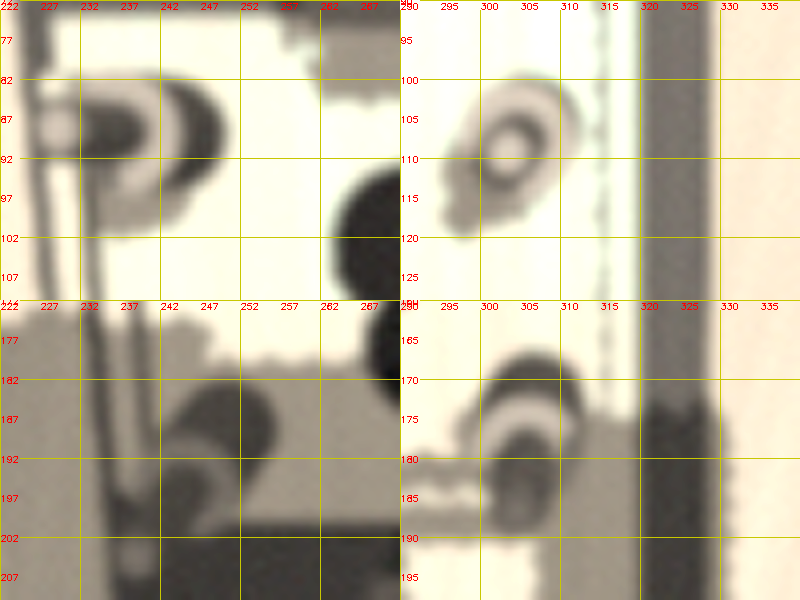

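Pin tips in the wrist picture are at about BR (229.3,88.5), FR (303.5,109), BL (239.3,204.7) and FL (304.8,187). Shoulders are at about BR (238.9,89), FR (305.4,107), BL (246.4,196) and FL (305.1,179.4).

```bash
python3 - <<'E'
from h import *
tips=[[239.25,204.7],[229.25,88.5],[304.8,187],[303.5,109]]
sh=[[246.4,196],[238.9,89.1],[305.1,179.4],[305.4,107]]
U=np.array(tips+sh)-.45;P=np.vstack([S+[0,0,.04],S])
f=lambda p:(proj('w1',ap(T(*p),P))-U).ravel()
r=least_squares(f,[.53,.24,.24],loss='soft_l1');print('stand w1',r.x.round(4),r.fun.reshape(-1,2).round(1).tolist())
# with camera offset freedom (z height too)
g=lambda p:(proj('w1',ap(T(*p[:3]),P)+[0,0,p[3]])-U).ravel()
r=least_squares(g,[.53,.24,.24,0],loss='soft_l1');print('stand+z',r.x.round(4),r.fun.reshape(-1,2).round(1).tolist())
E,F,c=cam('w1');print('mm/px',450/F)
go([.47,-.10,.40],tip(.134))
pe=T(.5828,-.2301,.1338)
M=pe@TE; rt=tip(.1338,35); 
for k in (.03,.15): print('approach',k,ap(M,[0,0,.05+k-.019]).round(4))
print(rt.apply([0,0,1]),rt.as_euler('xyz'))
E
```

```text
stand w1 [0.5369 0.2537 0.2454] [[0.1, -0.1], [0.3, 0.1], [0.3, -0.2], [0.2, 0.5], [-0.7, -0.4], [-1.5, -0.3], [1.2, -0.3], [-0.3, 0.9]]
stand+z [5.369e-01 2.537e-01 2.454e-01 1.000e-04] [[0.1, -0.0], [0.3, 0.0], [0.3, -0.2], [0.2, 0.5], [-0.7, -0.4], [-1.5, -0.4], [1.2, -0.3], [-0.3, 0.9]]
mm/px 1.3881560605594414
t 1.35 row [1.3663, 0.3397, -0.0897] [0.0007, -0.0, 0.1368]
approach 0.03 [[ 0.5369 -0.2363  0.102 ]]
approach 0.15 [[ 0.4687 -0.2455  0.2003]]
[ 0.56844988  0.07651575 -0.81915204] [-2.53072742e+00 -2.22044605e-16 -1.43699633e+00]
```

The wrist fit puts the stand at (0.537, 0.254), yaw 0.245. In the tray frame the lamp tube is 79.5 mm to the +x side and 79 mm above the bar. If I closed across the bar's width, the 193 mm body (half width 96) would run into the tube. So I'll grip the bar by its ends: 80 mm against an 88 mm opening, which turns the 78 mm side towards the tube. The camera goes on the robot side.

```bash
cat >> h.py <<'E'
def tip2(yaw,tilt=0): return R.from_euler('z',yaw)*R.from_euler('y',-tilt,degrees=True)*R.from_euler('xyz',[180,0,180],degrees=True)
E
python3 - <<'E'
from h import *
s=arm.get_state();r0=R.from_euler('xyz',s['ee_rot'])
go([.43,-.20,.35],tip2(.134)); print((r0.inv()*tip2(.134)).magnitude()*57.3)
E
```

```text
t 1.35 row [1.7165, 0.5906, 0.1104] [0.0005, -0.0006, 2.1368]
96.1653152878893
```

jog_arm([
  [[0,0.9,0.35,0.06,0,0,0.9],[0,0.9,0.35,0.06,0,0,0.9],[0,0.9,0.35,0.06,0,0,0.9],[0,0.9,0.35,0.06,0,0,0.9],[0,0.9,0.35,0.06,0,0,0.9]],
])

```text
t: 1.85
eef_pos: [0.439, 0.0115, 0.3628]
ee_rot: [-3.141, 0.0, -2.04]
force: [0.3, 0.3, -0.7]
width: 0.0873
gripper_force: 0.0
```

```bash
python3 - <<'E'
from h import *
go([.43,-.20,.35],tip2(.134)); s=arm.get_state(); print(s['eef_pos'],s['ee_rot'],s['q'])
E
```

```text
t 1.85 row [0.7708, -0.3503, 0.0511] [-0.0, 0.0006, 1.2323]
[0.43897328 0.01147136 0.36283477] [-3.14136577e+00  3.93552583e-04 -2.03975408e+00] [ 4.78098098e-01 -1.08843066e-01 -2.29835856e-01 -4.60416152e-05
 -1.44935157e+00 -9.47050333e-01]
```

jog_arm([
  [[0,0.77,-0.35,0.05,0,0,1.0],[0,0.77,-0.35,0.05,0,0,1.0],[0,0.77,-0.35,0.05,0,0,1.0],[0,0.77,-0.35,0.05,0,0,1.0],[0,0.77,-0.35,0.05,0,0,1.0],[0,0.77,-0.35,0.05,0,0,1.0]],
])

```text
t: 2.45
eef_pos: [0.4317, -0.2001, 0.3496]
ee_rot: [3.141, -0.002, -2.829]
force: [0.2, -0.4, 0.7]
width: 0.0876
gripper_force: 0.0
```

```bash
python3 - <<'E'
from h import *
M=T(.5828,-.2301,.1338)@TE
p=ap(M,[0,0,.05+.12-.019])[0];print(p)
go(p,tip2(.134,35)); s=arm.get_state(); print(s['eef_pos'],s['ee_rot'],s['q'])
E
```

```text
[ 0.48576507 -0.24316131  0.17569196]
t 2.45 row [-0.154, -0.2309, 0.6952] [0.07, -0.7777, 0.2203]
[ 0.43165449 -0.20009414  0.3495781 ] [ 3.14105268e+00 -1.50955638e-03 -2.82884779e+00] [-1.91472833e-02 -3.64144620e-02 -1.93179553e-01 -1.88687792e-05
 -1.41563435e+00 -1.23890166e+00]
```

jog_arm([
  [[0,-0.05,-0.08,0.15,0.018,-0.2,0.06],[0,-0.08,-0.12,0.35,0.035,-0.4,0.11],[0,-0.15,-0.23,0.6,0.07,-0.778,0.22],[0,-0.154,-0.231,0.695,0.07,-0.778,0.22],[0,-0.154,-0.231,0.695,0.07,-0.778,0.22],[0,-0.154,-0.231,0.695,0.07,-0.778,0.22],[0,-0.154,-0.231,0.695,0.07,-0.778,0.22]],
])

```text
t: 3.15
eef_pos: [0.4871, -0.2417, 0.1772]
ee_rot: [-3.141, 0.612, -2.998]
force: [-0.1, -0.4, 1.3]
width: 0.0877
gripper_force: 0.0
```

```bash
python3 - <<'E'
from h import *
grab('wrist','w2'); s=arm.get_state(); print(s['t'],s['eef_pos'],s['ee_rot'],s['q'])
M=T(.5828,-.2301,.1338)@TE
i=cv2.imread('pics/w2.png');i=cv2.resize(i,(800,500),interpolation=cv2.INTER_CUBIC)
P=np.vstack([H+[0,0,.006],np.array([[6,40,58],[6,-40,58],[-6,40,58],[-6,-40,58],[-65,95,6],[-65,-95,6]])/1e3])
for u in proj('w2',ap(M,P)): print(u.round(1).tolist(),end=' ');cv2.circle(i,tuple((u*1.25).astype(int)),3,(0,0,255),1)
cv2.imwrite('pics/w2v.png',i)
E
```

```text
3.2 [ 0.4876101  -0.24160518  0.17780271] [-3.13973495  0.61272777 -2.99705443] [-0.33988632 -0.01248604 -0.53058648 -0.52622761 -0.55853956 -0.70676826]
[390.9, 222.0] [242.7, 221.1] [371.6, 132.0] [263.5, 131.1] [365.9, 202.4] [268.6, 201.8] [366.7, 188.4] [268.0, 187.8] [422.4, 110.1] [212.7, 108.3]
```

View pics/w2v.png

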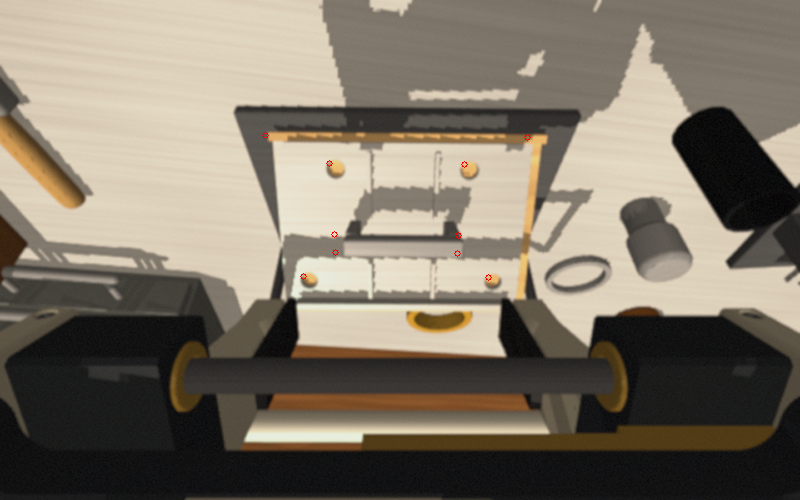

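The wrist view at the easel shows the holes at BL (493,281), BR (309,280), FL (470,169) and FR (336,168). The bar spans (344–462, 238–256) in 800-scale pixels. I'll refit the tray.

```bash
python3 - <<'E'
from h import *
U=np.array([[493,281],[309,280],[470,169],[336,168],[403,246.5]])/1.25
P=np.vstack([H+[0,0,.003],[0,0,.058]])
f=lambda p:(proj('w2',ap(T(*p[:3])@TE,P)+[0,0,p[3]])-U).ravel()
r=least_squares(f,[.5828,-.2301,.1338,0]);print(r.x.round(4),r.fun.reshape(-1,2).round(1).tolist())
f3=lambda p:f([*p,0])
r=least_squares(f3,[.5828,-.2301,.1338]);print(r.x.round(4),r.fun.reshape(-1,2).round(1).tolist())
U=np.array([[344,238],[462,238],[344,256],[462,256]])/1.25;q=np.array([[6,-40,58],[6,40,58],[-6,-40,58],[-6,40,58]])/1e3
print((proj('w2',ap(T(*r.x)@TE,q))-U).round(1).tolist())
for pe in (r.x,[.5828,-.2301,.1338]):
    M=T(*pe)@TE
    for k in (.04,0): go(ap(M,[0,0,.05+k-.019])[0],tip2(pe[2],35))
E
```

```text
[ 0.5838 -0.2257  0.1322  0.0028] [[0.1, -0.7], [0.1, -0.9], [-0.2, -0.2], [-0.2, -0.4], [0.2, 1.9]]
[ 0.5868 -0.2252  0.1323] [[-0.8, -1.5], [1.1, -1.6], [-1.0, 0.2], [0.5, -0.0], [0.2, 1.3]]
[[-0.7, 14.6], [0.8, 15.3], [-1.2, -13.5], [1.7, -12.8]]
t 3.2 row [-0.0031, 0.011, 0.3329] [0.0066, 0.0024, 0.0127]
t 3.2 row [-0.0028, 0.0102, 0.4929] [0.0066, 0.0024, 0.0127]
t 3.2 row [0.0122, -0.0065, 0.3222] [0.0055, 0.0024, 0.0112]
t 3.2 row [0.0125, -0.0072, 0.4822] [0.0055, 0.0024, 0.0112]
```

jog_arm([
  [[0,0,0.0105,0.17,0.006,0.002,0.012],[0,0.0,0.0105,0.31,0.006,0.002,0.012],[0,0.0,0.0105,0.32,0.006,0.002,0.012],[0,0.0,0.0105,0.32,0.006,0.002,0.012]],
])

```text
t: 3.6
eef_pos: [0.5326, -0.2317, 0.1112]
ee_rot: [3.14, 0.61, -3.009]
force: [-0.5, 0.1, 1.2]
width: 0.0877
gripper_force: 0.0
```

```bash
python3 - <<'E'
from h import *
grab('wrist','w3'); s=arm.get_state(); print(s['t'],s['eef_pos'],s['ee_rot'])
i=cv2.imread('pics/w3.png')[150:350,140:500]
cv2.imwrite('pics/w3v.png',cv2.resize(i,(792,440),interpolation=cv2.INTER_CUBIC))
for pe in ([.5838,-.2257,.1322],[.5868,-.2252,.1323]):
    M=T(*pe)@TE
    for k in (.04,0): go(ap(M,[0,0,.05+k-.019])[0],tip2(pe[2],35))
E
```

```text
3.65 [ 0.53247455 -0.23210794  0.11208026] [ 3.14087222  0.61125881 -3.00839333]
t 3.65 row [0.0054, -0.0017, 0.0056] [0.0016, 0.0005, 0.001]
t 3.65 row [0.0055, -0.0019, 0.1656] [0.0016, 0.0005, 0.001]
t 3.65 row [-0.0046, -0.0013, 0.0126] [0.0016, 0.0005, 0.0009]
t 3.65 row [-0.0045, -0.0015, 0.1726] [0.0016, 0.0005, 0.0009]
```

View pics/w3v.png

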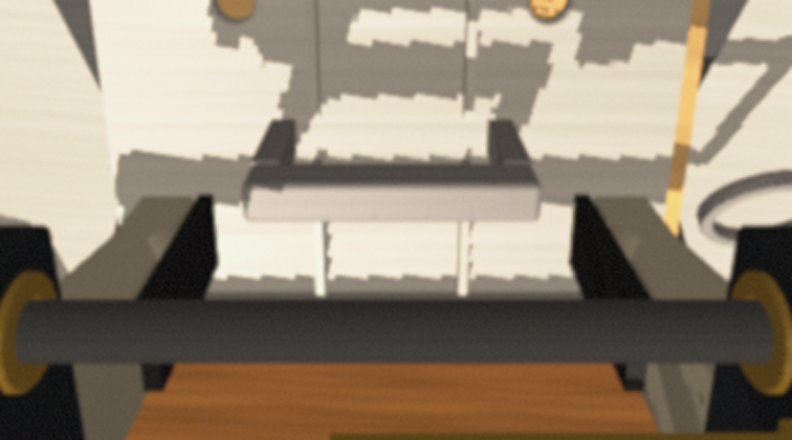

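The bar is centred between the fingertips: bar centre 393, finger centre 394. I'll go in and close.

jog_arm([
  [[0,0,-0.001,0.08,0,0,0],[0,0,-0.001,0.165,0,0,0],[0,0,-0.001,0.168,0,0,0],[60,0,-0.001,0.168,0,0,0],[60,0,-0.001,0.168,0,0,0],[60,0,-0.001,0.168,0,0,0],[60,0,-0.001,0.168,0,0,0]],
], newtons=20)

```text
t: 4.35
eef_pos: [0.5557, -0.2297, 0.0783]
ee_rot: [3.141, 0.613, -3.01]
force: [-4.3, 1.2, 7.8]
width: 0.0798
gripper_force: 20.0
```

jog_arm([
  [[60,0,0,0,0,0,0],[60,0,0,0,0,0,0],[60,0,0,-0.04,0,0,0],[60,0,0,-0.08,0,0,0],[60,0,0,-0.12,0,0,0],[60,0.03,0,-0.15,0,0,0],[60,0.08,0,-0.19,0,0,0],[60,0.13,0,-0.23,0,0,0]],
], newtons=60)

```text
t: 5.15
eef_pos: [0.4945, -0.2371, 0.1048]
ee_rot: [3.139, 0.61, -3.011]
force: [0.0, -0.2, -4.9]
width: 0.0794
gripper_force: 60.0
```

```bash
python3 - <<'E'
from h import *
s=arm.get_state();r=R.from_euler('xyz',s['ee_rot']);h=s['eef_pos']-r.apply([0,0,.019]);print('handle',h,s['q'])
go([.45,-.24,.20],r); go([.46,-.22,.26-.019],tip2(.134,0))
E
```

```text
handle [ 0.48371514 -0.23857256  0.12033054] [-0.36689136  0.1118671  -0.55340244 -0.68888364 -0.44809659 -0.5135648 ]
t 5.15 row [-0.0725, 0.0126, -0.4142] [0.0, 0.0, 0.0]
t 5.15 row [-0.2075, 0.087, -0.5197] [0.0014, 0.7771, -0.0036]
```

jog_arm([
  [[60,0.06,0,-0.04,0,0,0],[60,0.13,0,-0.09,0,0,0],[60,0.18,0,-0.16,0,0.03,0],[60,0.18,0.01,-0.24,0,0.1,0],[60,0.14,0.03,-0.32,0,0.22,0],[60,0.09,0.05,-0.4,0,0.34,0],[60,0.03,0.06,-0.47,0,0.46,0],[60,-0.03,0.07,-0.52,0,0.57,0]],
])

```text
t: 5.95
eef_pos: [0.4246, -0.2293, 0.2178]
ee_rot: [3.141, 0.161, -3.011]
force: [1.4, 0.2, -4.3]
width: 0.0794
gripper_force: 60.0
```

```bash
python3 - <<'E'
from h import *
s=arm.get_state();print(s['t'],s['eef_pos'],s['ee_rot'],s['q'])
go([.44,-.225,.24],tip2(.134,0))
E
```

```text
5.95 [ 0.42462055 -0.22934782  0.21783092] [ 3.14139477  0.16109274 -3.01071324] [-0.12107677 -0.03895542 -0.4862782  -0.04879452 -0.96798862 -1.29428724]
t 5.95 row [-0.0767, 0.0092, -0.0774] [-0.0001, 0.2051, -0.0039]
```

jog_arm([
  [[60,-0.03,0.0,-0.05,0,0.1,0],[60,-0.0767,0.009,-0.077,0,0.205,0],[60,-0.0767,0.009,-0.077,0,0.205,0],[60,-0.0767,0.009,-0.077,0,0.205,0]],
])

```text
t: 6.35
eef_pos: [0.441, -0.2247, 0.2371]
ee_rot: [3.139, 0.002, -3.01]
force: [-0.6, 0.0, -4.4]
width: 0.0793
gripper_force: 60.0
```

```bash
python3 - <<'E'
from h import *
s=arm.get_state();print(s['t'],s['eef_pos'],s['ee_rot'])
go([.487,.01,.24],tip2(.19,0));go([.5369,.2537,.24],tip2(.2454,0))
E
```

```text
6.35 [ 0.44095518 -0.22474265  0.23705891] [ 3.13864040e+00  1.64927060e-03 -3.01049321e+00]
t 6.35 row [-0.3054, 0.9069, -0.0086] [0.0037, 0.0022, -0.075]
t 6.35 row [-0.6307, 1.8472, -0.0053] [0.0036, 0.0023, -0.1455]
```

jog_arm([
  [[60,-0.02,0.06,-0.009,0.003,0.002,-0.005],[60,-0.06,0.18,-0.009,0.003,0.002,-0.015],[60,-0.11,0.33,-0.009,0.003,0.002,-0.03],[60,-0.16,0.48,-0.009,0.003,0.002,-0.04],[60,-0.21,0.63,-0.009,0.003,0.002,-0.05],[60,-0.26,0.77,-0.009,0.003,0.002,-0.06],[60,-0.29,0.87,-0.009,0.003,0.002,-0.07],[60,-0.305,0.907,-0.009,0.003,0.002,-0.075]],
])

```text
t: 7.15
eef_pos: [0.4865, 0.011, 0.2405]
ee_rot: [3.141, 0.001, -2.95]
force: [-0.3, -1.0, -4.4]
width: 0.0793
gripper_force: 60.0
```

```bash
python3 - <<'E'
from h import *
s=arm.get_state();print(s['t'],s['eef_pos'],s['ee_rot'])
go([.5369,.2537,.24],tip2(.2454,0))
E
```

```text
7.15 [0.48653985 0.01096062 0.2404861 ] [ 3.14129459e+00  1.35989238e-03 -2.95012615e+00]
t 7.15 row [-0.3825, 0.9149, 0.0027] [0.0003, 0.0017, -0.0687]
```

jog_arm([
  [[60,-0.02,0.06,0.0,0,0.001,-0.005],[60,-0.07,0.18,0.0,0,0.001,-0.015],[60,-0.13,0.33,0,0,0.001,-0.03],[60,-0.2,0.48,0,0,0.001,-0.04],[60,-0.26,0.63,0,0,0.001,-0.05],[60,-0.32,0.77,0.003,0,0.001,-0.06],[60,-0.365,0.88,0.003,0,0.001,-0.066],[60,-0.382,0.915,0.003,0,0.001,-0.069]],
])

```text
t: 7.95
eef_pos: [0.5383, 0.2543, 0.2389]
ee_rot: [-3.141, -0.001, -2.896]
force: [-0.9, 0.1, -4.3]
width: 0.0797
gripper_force: 60.0
```

```bash
python3 - <<'E'
from h import *
grab('top','t2');grab('scene','s2');grab('wrist','w4'); s=arm.get_state();print(s['t'],s['eef_pos'],s['ee_rot'])
a=cv2.imread('pics/t2.png');b=cv2.imread('pics/s2.png');c=cv2.imread('pics/w4.png')
u=proj('s2',[[.537,.254,.15]])[0].astype(int);print(u,proj('t2',[[.537,.254,.2]]))
x,y=u[0]-66,u[1]-50
A=cv2.resize(b[y:y+100,x:x+133],(800,600),interpolation=cv2.INTER_CUBIC)
cv2.imwrite('pics/s2v.png',A);print(x,y)
for n,P in dict(tips=ap(T(.5369,.2537,.2454),S+[0,0,.04]),holes=ap(T(.5369,.2537,.2454),H+[0,0,s['eef_pos'][2]-.031])).items(): print(n,((proj('s2',P)-[x,y])*6).round().tolist())
E
```

```text
8.1 [0.53774174 0.25197458 0.23915924] [-3.13996528e+00 -1.38399934e-03 -2.89742760e+00]
[398 220] [[244.82442998 221.39550149]]
332 170
tips [[497.0, 445.0], [228.0, 346.0], [515.0, 333.0], [341.0, 272.0]]
holes [[521.0, 308.0], [242.0, 211.0], [538.0, 199.0], [358.0, 139.0]]
```

View pics/s2v.png

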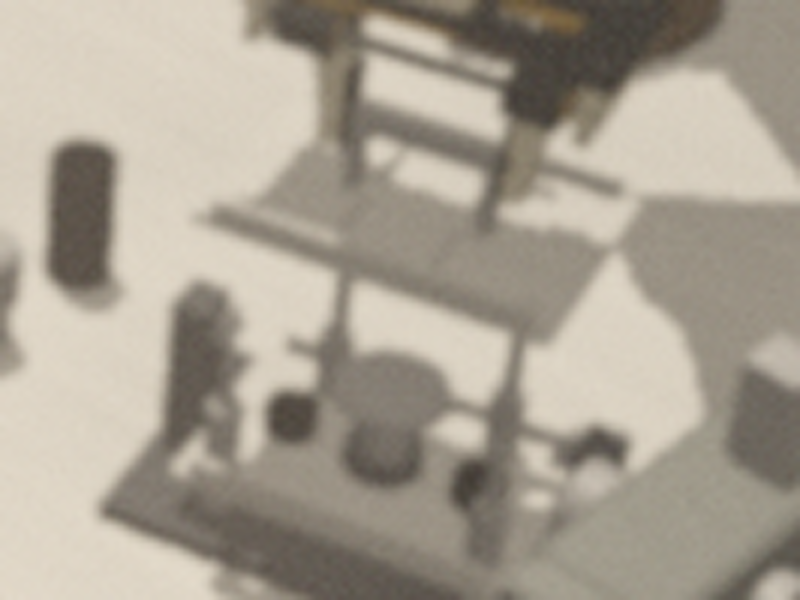

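The scene view shows the tray level over the stand. Pin tips FR and FL are at (343,272) and (515,333), matching the prediction from the wrist fit to about 1 px at 6x. The tray's near edge runs from about (205,218) to (548,340). I'll check the tray corners numerically.

```bash
python3 - <<'E'
from h import *
ss=[]
for k in range(6): vision.grab_frame('wrist'); s=arm.get_state(); ss.append(np.r_[s['eef_pos'],s['ee_rot'][2]%(2*np.pi)-np.pi])
ss=np.array(ss);print(ss.mean(0).round(4),ss.std(0).round(4),s['t'])
m=ss.mean(0); Tt=T(m[0],m[1],m[3]);Tt[2,3]=m[2]-.031
C=np.array([[65,95,0],[65,-95,0],[65,95,18],[65,-95,18],[-65,95,0],[-65,-95,0]])/1e3
print('scene corners',((proj('s2',ap(Tt,C))-[332,170])*6).round().tolist())
print('top',proj('t2',ap(Tt,C*[1,1,1])).round(1).tolist())
E
```

```text
[0.5379 0.2514 0.2399 0.2434] [0.0001 0.0001 0.0003 0.0002] 8.4
scene corners [[540.0, 341.0], [184.0, 216.0], [545.0, 312.0], [186.0, 187.0], [631.0, 204.0], [291.0, 93.0]]
top [[211.3, 207.0], [271.1, 194.2], [209.6, 206.3], [270.3, 193.2], [218.6, 248.1], [279.3, 234.8]]
```

```bash
python3 - <<'E'
from h import *
np.set_printoptions(linewidth=220)
Tt=T(.5379,.2514,.2434);Tt[2,3]=.2399-.031
def prof(f,A,B,ext=.02,n=41,z=.006):
    g=cv2.cvtColor(cv2.imread(f'pics/{f}.png'),cv2.COLOR_BGR2GRAY).astype(np.float32)
    A=np.array(A);B=np.array(B);t=(B-A)/np.linalg.norm(B-A);nrm=np.array([t[1],-t[0]]); c=(A+B)/2
    if nrm@c<0:nrm=-nrm
    off=np.linspace(-ext,ext,n);al=np.linspace(0,1,40)
    P=(A+(B-A)*al[:,None])[:,None,:]+off[None,:,None]*nrm
    P=np.concatenate([P,np.full(P.shape[:2]+(1,),z)],2).reshape(-1,3)
    u=proj(f,ap(Tt,P)).astype(np.float32).reshape(40,n,2)
    v=cv2.remap(g,u[...,0],u[...,1],cv2.INTER_LINEAR); return off*1e3,np.median(v,0)
E={'+y':([-.05,.095],[.05,.095]),'-y':([-.05,-.095],[.05,-.095]),'+x':([.065,-.085],[.065,.085]),'-x':([-.065,-.085],[-.065,.085])}
for f in ('t2','s2','w4'):
    for k,(a,b) in E.items():
        z=.018 if 'x' in k else .006
        o,v=prof(f,a,b,z=z); print(f,k,v[::2].astype(int))
        if f=='s2' and k in('+x','+y'): print('   z0',prof(f,a,b,z=0)[1][::2].astype(int))
print(o[::2])
print(proj('w4',ap(Tt,np.vstack([H+[0,0,.006],[[-.065,.095,.006],[-.065,-.095,.006]]]))).round())
E
```

```text
t2 +y [35 36 37 40 39 40 42 44 44 42 43 46 48 50 49 49 48 45 44 45 45]
t2 -y [ 46  48  55  79 120 163 177 177 175 169 159 147 151 160 169 170 160 132  98  72  70]
t2 +x [ 40  40  39  41  41  42  54  60  87  96 108 122 122 147 151 155 160 162 163 163 163]
t2 -x [172 171 172 173 172 171 169 168 164 159 149 144 154 169 168 163 154 138 101  74  72]
s2 +y [144 144 144 144 144 144 145 144 145 144 148 158 172 189 201 207 209 206 199 187 173]
   z0 [144 143 144 143 144 144 144 144 144 147 157 172 189 201 207 210 210 210 208 203 197]
s2 -y [207 209 209 210 210 210 210 210 210 210 209 209 209 209 209 209 209 209 209 209 209]
s2 +x [145 145 146 146 146 145 146 145 144 143 141 137 135 132 129 128 127 128 131 139 150]
   z0 [137 134 131 128 127 127 128 132 140 152 166 179 192 200 205 209 211 211 212 212 212]
s2 -x [119 123 128 134 143 154 165 176 187 194 200 202 203 204 204 203 201 201 202 202 200]
w4 +y [119 120 120 120 120 121 120 121 119 120 104  87  85  85  82  80  79  81  50  47  46]
w4 -y [209 209 209 210 210 210 210 209 209 209 206 207 206 206 205 204 204 204 201 203 143]
w4 +x [ 93  73  53  63  72  74  74  80 119 123 172 203 203 202 203 178  62  57  57  57  55]
w4 -x [216 217 216 214 217 210 209 205 219 219 107 207 210 206 216 113  93  96  93 202 203]
[-20. -18. -16. -14. -12. -10.  -8.  -6.  -4.  -2.   0.   2.   4.   6.   8.  10.  12.  14.  16.  18.  20.]
[[431. 296.]
 [204. 295.]
 [405. 161.]
 [231. 161.]
 [489. 126.]
 [146. 125.]]
```

The measurements from all three cameras agree on a shift of about −1.1 mm in x and +0.8 mm in y. Next is the descent to just above the pins.

```bash
python3 - <<'E'
from h import *
for z in (.158,.140): go([.5368,.2522,z],tip2(.2445,0))
s=arm.get_state();print(s['force'],s['moment'],s['ee_rot'])
E
```

```text
t 8.4 row [0.0046, 0.0037, 0.3289] [-0.0013, 0.0005, -0.0013]
t 8.4 row [0.0046, 0.0037, 0.4009] [-0.0013, 0.0005, -0.0013]
[-0.62195258 -0.01906685 -4.61847332] [ 0.06510391 -0.19897396 -0.00886298] [-3.14060359e+00  4.20694061e-04 -2.89815029e+00]
```

jog_arm([
  [[60,0.0046,0.0037,0.1,0,0,0],[60,0.0046,0.0037,0.2,0,0,0],[60,0.0046,0.0037,0.28,0,0,0],[60,0.0046,0.0037,0.329,0,0,0],[60,0.0046,0.0037,0.329,0,0,0],[60,0.0046,0.0037,0.329,0,0,0],[60,0.0046,0.0037,0.329,0,0,0]],
])

```text
t: 9.1
eef_pos: [0.5376, 0.2535, 0.159]
ee_rot: [-3.141, 0.002, -2.897]
force: [0.3, 0.1, -3.6]
width: 0.0794
gripper_force: 60.0
```

```bash
cat > prof.py <<'E'
from h import *
np.set_printoptions(linewidth=220)
ss=[]
for k in range(2): grab('wrist','w5'); s=arm.get_state(); ss.append(np.r_[s['eef_pos'],s['ee_rot'][2]%(2*np.pi)-np.pi])
m=np.mean(ss,0);print(m.round(4),np.round(s['force'],1),np.round(s['moment'],2),s['t'])
go([.5368,.2522,.140],tip2(.2445,0))
# pin tips seen through holes: enlarge-free numeric check, dark/bright blobs round the front holes
Tt=T(m[0],m[1],m[3]);Tt[2,3]=m[2]-.031
u=proj('w5',ap(Tt,H[2:]+[0,0,.006])); t=proj('w5',ap(T(.5369,.2537,.2454),S[2:]+[0,0,.04]));print(u.round(1).tolist(),t.round(1).tolist())
g=cv2.cvtColor(cv2.imread('pics/w5.png'),cv2.COLOR_BGR2GRAY)
for c in u:
    x,y=c.round().astype(int); print(x,y);print(g[y-13:y+14:1,x-14:x+15:1])
E
python3 prof.py
```

```text
[0.5374 0.2535 0.1589 0.2446] [ 0.2 -0.2 -4.2] [ 0.04 -0.15  0.  ] 9.2
t 9.2 row [0.0034, -0.0044, 0.0752] [-0.0005, 0.0023, 0.0001]
[[407.0, 161.5], [233.4, 161.3]] [[401.6, 155.9], [239.4, 155.9]]
407 161
[[209 206 207 207 205 206 207 205 206 206 206 205 204 205 203 203 205 204 206 204 205 204 206 204 205 204 204 205 206]
 [209 209 209 209 209 210 209 208 207 204 199 195 193 195 192 195 197 202 203 205 206 207 207 205 206 206 205 205 206]
 [210 211 212 211 211 209 208 205 199 190 177 168 166 167 166 173 180 187 192 200 206 208 208 207 208 208 207 207 206]
 [212 212 210 211 210 207 199 190 180 165 147 132 126 127 130 142 154 161 171 184 195 201 207 209 208 207 207 208 208]
 [212 212 211 210 207 196 179 168 162 153 142 127 108  99 101 119 134 142 148 160 175 188 200 207 209 208 210 208 207]
 [212 212 211 204 193 178 161 159 161 162 154 144 126 103  92 105 124 130 133 134 150 168 188 201 209 210 209 209 209]
 [211 211 205 189 174 166 162 164 165 163 162 159 146 123  97 102 118 126 125 121 127 145 172 193 206 208 210 210 210]
 [213 208 194 174 161 164 167 167 164 161 163 165 158 135 10
[... 4842 characters left out ...]
199 177 152 131 109  94  98 111 109 110 112 115 116 119 120 118 121 123 135 158 182 204 215 219 220 219]
 [221 219 219 214 196 179 162 143 120 102  92  90  91  98 103 105 108 113 117 126 140 157 179 201 214 219 220 220 218]
 [220 221 221 219 215 202 187 172 154 135 119 107 102 100 101 103 109 120 134 150 165 184 199 212 219 220 220 219 221]
 [220 220 220 220 220 215 205 194 182 170 158 144 138 135 133 134 141 152 164 180 193 202 215 218 220 221 221 221 220]
 [220 220 220 219 220 219 217 209 202 195 186 180 175 174 172 174 177 185 192 201 209 216 219 221 221 220 221 221 220]
 [218 219 220 220 219 218 218 218 215 212 209 202 199 198 197 198 201 204 211 215 217 219 220 219 220 219 220 219 220]]
```

The pin tips show through the front holes at (401.3,157) and (238.3,157.2), with the hole centres at (405,161) and (232,161). That leaves about +0.6 mm in x and +0.8 mm in y to correct. I'll lower onto the pins.

jog_arm([
  [[60,-0.0024,0.0032,0.0,0,0,0],[60,-0.0024,0.0032,0.02,0,0,0],[60,-0.0024,0.0032,0.05,0,0,0],[60,-0.0024,0.0032,0.08,0,0,0],[60,-0.0024,0.0032,0.1,0,0,0],[60,-0.0024,0.0032,0.1,0,0,0]],
])

```text
t: 9.8
eef_pos: [0.5368, 0.2537, 0.1314]
ee_rot: [-3.14, -0.001, -2.897]
force: [-0.2, -0.0, -4.2]
width: 0.0793
gripper_force: 60.0
```

```bash
python3 prof.py | head -3
```

```text
[0.5371 0.254  0.1322 0.2444] [-0.   0.8 -3.8] [ 0.39 -0.07  0.01] 9.9
t 9.9 row [0.0032, -0.0068, -0.0304] [-0.0017, -0.0004, -0.0001]
[[407.1, 161.9], [233.5, 161.7]] [[412.8, 166.4], [227.1, 166.3]]
```

The holes are over the pins with almost no force. Now the press, in stages.

jog_arm([
  [[60,0,0,0.02,0,0,0],[60,0,0,0.04,0,0,0],[60,0,0,0.055,0,0,0],[60,0,0,0.065,0,0,0],[60,0,0,0.065,0,0,0]],
])

```text
t: 10.4
eef_pos: [0.5382, 0.2545, 0.1178]
ee_rot: [-3.141, 0.003, -2.896]
force: [-1.1, -0.5, 5.3]
width: 0.0792
gripper_force: 60.0
```

jog_arm([
  [[60,0,0,0.01,0,0,0],[60,0,0,0.018,0,0,0],[60,0,0,0.026,0,0,0],[60,0,0,0.032,0,0,0],[60,0,0,0.032,0,0,0],[60,0,0,0.032,0,0,0]],
])

```text
t: 11.0
eef_pos: [0.5383, 0.2544, 0.1116]
ee_rot: [-3.141, 0.004, -2.896]
force: [-7.7, -4.0, 20.3]
width: 0.0796
gripper_force: 60.0
```

jog_arm([
  [[60,0,0,0.006,0,0,0],[60,0,0,0.01,0,0,0],[60,0,0,0.01,0,0,0]],
])

```text
t: 11.3
eef_pos: [0.5384, 0.2544, 0.1114]
ee_rot: [-3.141, 0.005, -2.896]
force: [-14.2, -5.9, 37.4]
width: 0.0795
gripper_force: 60.0
```

```bash
cat > chk.py <<'E'
from h import *
import sys
n=sys.argv[1]
for c in ('scene','wrist'): grab(c,c[0]+n)
s=arm.get_state();print(s['t'],s['eef_pos'].round(4),np.round(s['ee_rot'],4),np.round(s['force'],1),np.round(s['moment'],2),s['width'])
g=cv2.cvtColor(cv2.imread(f'pics/s{n}.png'),cv2.COLOR_BGR2GRAY).astype(np.float32)
# height of tray's +x face: profile down in world z at the +x edge, three places along y
for y in (-.085,-.03,.03,.085):
    P=ap(T(.5373,.2535,.245),[[.065,y,z] for z in np.arange(.066,.114,.003)]);u=proj('s'+n,P).astype(np.float32)
    print(y,cv2.remap(g,u[:,0],u[:,1],cv2.INTER_LINEAR).ravel().astype(int))
E
python3 chk.py 6
```

```text
11.4 [0.5384 0.2544 0.1114] [-3.1415  0.0052 -2.8957] [-14.3  -5.4  38.2] [-0.76  5.46  0.1 ] 0.07962729826128907
-0.085 [147 131 115 101 107 117 132 152 167 176 183 190 190 184 173 155]
-0.03 [148 147 145 144 141 136 129 126 128 138 154 167 169 165 155 149]
0.03 [147 149 148 144 142 135 129 123 124 126 130 135 139 139 140 140]
0.085 [110 108 107 110 114 119 127 130 132 133 130 131 129 126 123 121]
```

It has bottomed out: force jumped to 38 N over 0.2 mm of travel. I'll back off gently and see whether the catches hold.

jog_arm([
  [[60,0.002,0,-0.005,0,0,0],[60,0.004,0,-0.01,0,0,0],[60,0.004,0,-0.015,0,0,0],[60,0.004,0,-0.02,0,0,0],[60,0.004,0,-0.02,0,0,0]],
])

```text
t: 11.9
eef_pos: [0.5382, 0.2544, 0.1133]
ee_rot: [-3.141, 0.005, -2.896]
force: [1.0, -1.3, 8.6]
width: 0.0795
gripper_force: 60.0
```

```bash
python3 chk.py 7
```

```text
12.0 [0.5382 0.2544 0.1132] [-3.1412  0.0048 -2.8961] [ 0.7 -2.8  9. ] [-0.24 -0.21  0.16] 0.07957206515866799
-0.085 [149 131 114  98  99 108 122 138 155 169 179 187 189 187 181 166]
-0.03 [147 146 146 147 142 138 135 132 129 132 143 160 171 173 164 153]
0.03 [147 147 147 146 145 137 132 129 126 125 127 131 135 138 139 140]
0.085 [109 107 108 109 112 117 122 126 129 131 133 133 132 129 124 122]
```

jog_arm([
  [[60,0,0,-0.003,0,0,0],[60,0,0,-0.006,0,0,0],[60,0,0,-0.009,0,0,0],[60,0,0,-0.012,0,0,0],[60,0,0,-0.012,0,0,0]],
])

```text
t: 12.5
eef_pos: [0.538, 0.2544, 0.1138]
ee_rot: [-3.141, 0.003, -2.897]
force: [8.2, -0.6, -6.0]
width: 0.0793
gripper_force: 60.0
```

It is latched: it rose only 0.6 mm for 3 mm commanded, and the force turned to a pull. I'll unload the tool, then open.

jog_arm([
  [[60,-0.002,0,0.004,0,0,0],[60,-0.002,0,0.005,0,0,0],[60,-0.002,0,0.005,0,0,0]],
])

```text
t: 12.8
eef_pos: [0.538, 0.2544, 0.1135]
ee_rot: [-3.141, 0.003, -2.897]
force: [5.9, -1.1, 3.2]
width: 0.0792
gripper_force: 60.0
```

```bash
python3 chk.py 8
```

```text
12.9 [0.538  0.2544 0.1135] [-3.1410e+00  3.0000e-03 -2.8966e+00] [ 6.9 -0.1  2.7] [ 0.26 -2.08  0.23] 0.07975950478893866
-0.085 [148 127 111 101 101 107 119 137 154 169 181 188 190 188 180 164]
-0.03 [148 147 146 146 143 140 137 130 129 133 142 155 165 169 161 151]
0.03 [147 148 147 146 144 139 133 125 124 125 129 133 137 137 138 140]
0.085 [109 107 107 113 114 116 120 123 127 130 133 132 131 128 122 122]
```

Now I'll open in place and then withdraw straight up.

jog_arm([
  [[0,-0.002,0,0,0,0,0],[0,-0.002,0,0,0,0,0],[0,-0.002,0,0,0,0,0],[0,-0.002,0,0,0,0,0]],
], newtons=10)

```text
t: 13.3
eef_pos: [0.5367, 0.2537, 0.1122]
ee_rot: [-3.14, -0.001, -2.897]
force: [0.3, -0.5, 0.3]
width: 0.0874
gripper_force: 0.0
```

```bash
python3 chk.py 9
```

```text
13.4 [0.5369 0.2538 0.1124] [-3.1402e+00 -6.0000e-04 -2.8972e+00] [-0.3  0.7  0.4] [ 0.03 -0.11  0.01] 0.0876404590260078
-0.085 [146 126 111 101 102 108 119 136 153 167 178 186 189 187 180 166]
-0.03 [147 147 147 147 144 141 136 129 128 132 141 157 167 169 159 151]
0.03 [148 148 148 146 144 140 134 128 124 125 128 133 134 137 138 140]
0.085 [110 108 107 108 111 115 120 127 129 128 129 131 131 128 123 121]
```

The profiles at both ends are unchanged after release, so both catches hold. Withdrawing.

jog_arm([
  [[0,0,0,-0.04,0,0,0],[0,0,0,-0.1,0,0,0],[0,0,0,-0.2,0,0,0],[0,0,0,-0.4,0,0,0],[0,0,0,-0.55,0,0,0],[0,0,0,-0.6,0,0,0],[0,0,0,-0.6,0,0,0]],
])

```text
t: 14.1
eef_pos: [0.538, 0.2547, 0.266]
ee_rot: [3.141, 0.005, -2.897]
force: [-0.4, -0.4, -0.6]
width: 0.0874
gripper_force: 0.0
```

```bash
python3 chk.py 10; python3 - <<'E'
from h import *
a=cv2.imread('pics/s9.png');b=cv2.imread('pics/s10.png');d=cv2.absdiff(a,b).max(2)
u=proj('s10',ap(T(.5373,.2535,.245),[[.065,.095,.082],[.065,-.095,.082],[-.065,-.095,.082],[-.065,.095,.082]])).astype(np.int32)
print(u.tolist())
m=np.zeros(d.shape,np.uint8);cv2.line(m,tuple(u[0].tolist()),tuple(u[1].tolist()),1,3);print('edge diff',d[m>0].mean())
E
```

```text
14.2 [0.5367 0.254  0.2624] [-3.1408e+00 -3.0000e-04 -2.8973e+00] [-0.  -0.5 -0.3] [ 0.03 -0.11 -0.04] 0.08752984169963698
-0.085 [149 131 115 104 104 109 120 139 154 167 179 188 190 188 182 167]
-0.03 [147 148 149 149 146 141 135 132 129 128 131 136 139 144 151 157]
0.03 [149 147 147 148 147 140 134 129 126 127 130 135 138 138 139 143]
0.085 [111 109 108 109 113 118 122 128 131 132 130 132 132 130 127 124]
[[416, 259], [360, 238], [377, 216], [431, 235]]
edge diff 3.2848101265822787
```

```bash
python3 -c "
from station import arm
print(arm.job_done())"
```

```text
the job is handed in; nothing more can be done
None
```

The tray is on the stand's four posts and latched: it stayed down at both ends after I opened the gripper and backed off, and I handed the job in at about 14 s of the 56 s allowed; the other items were not touched.

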